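Plug the pressure gauge into the push-fit port and tug-test it

TASK

Take the pressure gauge out of its wooden stand and push its stem straight down into the open push-fit port (the one with the blue collar) of the air manifold until it clicks and locks, without forcing it hard against the stop. Then, still holding the gauge, tug it gently upward so that the blue collar visibly lifts with it, and let go, leaving the gauge locked upright in the port. Leave the meter, the jar and the cutters where they are.

Things in the scene. Friction and masses are not known exactly. Their poses are not given: they have to be found in the camera images.
- gauge_mid (a point): Centre of the gauge's black round case: 44 mm diameter, 24 mm thick, flat faces towards this frame's -x (white dial) and +x (back); z up along the stem. Grasp across the 24 mm thickness (fingers closing along x) from above. Top of the case 22 mm above; brass hex shoulder, 23 mm wide, 24 to 32 mm below; then a steel stem 78 mm long. Mass 0.1 to 0.17 kg.
- gauge_tip (a point): Tip of the gauge's stem, on its axis, 110 mm below the centre of the case; z up along the stem. The stem is 16 mm in diameter with a 6 mm tapered nose and, 17 to 26.5 mm above the tip, a locking groove 9.4 mm in diameter.
- stand: Fixed wooden block, 78 x 78 mm at its foot, 86 mm high, origin at the centre of the underside. The gauge waits upright in it: its stem hangs in a 19 mm hole in the middle, its shoulder rests on the top. Lift at least 80 mm to clear it.
- port_mouth (a point): Centre of the open port's mouth on the manifold's top face (85 mm above the table); z up along the bore. Vertical bore, 18 mm diameter, 18 mm long, 3 mm 45 degree lead-in; blue collar round it (30 mm outside, 20 mm inside, 4 mm high). Locked, the stem's tip rests 43 to 69 mm below this point: how deep differs from port to port and cannot be seen. Unlocked, it springs back to 20 mm short of that.
- manifold: Grey block, fixed, 56 (x) x 130 (y) x 85 mm high; origin under its centre. Open port at y = +30 mm; at y = -32 mm a blanked one (plug 13 mm high). Inside, sprung balls snap into the stem's groove, 21 mm after they touch the nose; a pin pushes it out (2 to 5 N). Pushing takes up to 12 N; 2 mm past the click is a hard stop. Over 25 N, pin and side forces added, ruins it: stop at 13 N.
- port_collar (a joint): Height of the blue collar above its rest, m: 0 at rest, at most 0.003 (hard stop). A spring holds it down. Once the gauge is locked, an upward pull of about 6 to 10 N (a little friction comes on top) on the gauge lifts the collar, and the gauge with it, by 1 to 3 mm; it drops back when the pull ends.
- meter: Bystander: school panel meter with a white scale, 75 x 109 x 112 mm high; origin at the centre of the underside.
- jar: Bystander: small parts jar with a red lid, 45 mm in diameter, 61 mm high; origin at the centre of the underside.
- cutters: Bystander: red-handled side cutters lying flat, 150 x 47 x 12 mm; origin at the centre of the underside.
Things that resemble listed ones, but are neither listed nor needed, are in the scene too. There is more than one size of the part that bears gauge_mid; the job needs the largest.

How it is judged:
By the outcome, as a careful person would: the job done as asked, in the order asked, and still so for the second after the job is handed in, with the robot touching nothing.
It also fails if it takes over 64 s, if anything falls off the work surface, if the arm or the gripper's body presses on something with over 40 N, if the wrist force passes 120 N, or if a joint passes its speed limit or range.

ROBOT

A 6-joint arm with a two-finger parallel gripper is mounted at the origin on a cart in front of the work surface, level with it; the furniture and walls round the work are solid. World frame = base frame: x ahead of the robot, y to its left, z up, the work surface at z = 0. Lengths are in m, angles in rad, forces in N, time in s.
With the tool pointing down it reaches from about 0.3 to 0.775 m from the base axis. Payload 14.6 kg.
Tool frame: the origin (TCP) lies between the finger pads; the fingertips stand 11 mm ahead of it and the grasp point (between the pads) lies 8 mm behind it; z points along the fingers, y is the line along which they close (so a half turn about z gives the same grasp; the last joint's range is limited). The gripper opens to 85 mm and grips with 20 to 120 N. Pads are 22 mm wide; open, the fingers measure 114 mm over their backs; the gripper's body (76 mm by 85 mm) begins 54 mm behind the grasp point. The pads swing forward as they close: fully open they stand 13 mm farther back than shut.
Start: joints at [-1.375, 0.3, 1.521, -0, 1.321, -0.067], TCP at [0.143, -0.531, 0.242] pointing down, gripper open.
Joint ranges: [-3.03, 3.03], [-0.79, 2.21], [0.23, 2.52], [-1.04, 4.18], [0, 3.07], [-2.55, 2.55]. Speed limits (rad/s): [2.22, 2.22, 2.57, 3.14, 3.14, 3.14].

INTERFACE

Orientations are given as a rotation vector (axis times angle).
In Python, from cell import sense, capture, job_done gives the robot as it stands. The module is installed in compiled form; this text tells all that it offers.
- The arm moves only by the tool send_rows, never from a script. Its argument "commands" is a list of rows, each a list of 5 numbers: the shift along the tool's x, y, z in mm, then the turn about the tool's z in rad, then the opening, from -1 (shut) to 1 (fully open). In form: [[dx, dy, dz, twist, gripper], ...]. A call has 1 to 8 rows; each row is the pose to reach, as a shift and turn from the pose commanded when the call began, along the tool's axes at that moment; what a row does not reach only later rows make up. A row lasts 1/12 s, in which the tool goes at most 41.7 mm and 7.16 degrees, less where a joint would pass 70% of its speed; a pose out of reach is approached as far as the arm can. A call with a gripper value outside its range is refused whole. The fingers move at their own pace and stop on an object; "squeeze" is the grip in N (left out, the last holds). Time passes only in rows, so rows that repeat a pose let the fingers close. It gives the time, the measured TCP pose, the force, the opening and the grip force at its end, in the units of the state.
- sense(): the state, without advancing time (a new reading comes with each control period).
- capture(name): name is "side" or "top"; returns a dict with "pixels" (384x512x3 uint8, red, green, blue), "z_map" (384x512 float32, m along the optical axis (not along the pixel's ray), 0 where there is no reading), "K" (3x3 intrinsics, pixels), "k1" (the pictures are not rectified: a ray, as slopes to the right and down, at radius r is drawn at 1 + k1 r^2 times it, then the intrinsics apply), "R" (3x3) and "t" (3): a world point X has camera coordinates R X + t. Camera axes: x right, y down, z forward; pixel columns grow to the right and rows downward; lengths in m; the calibration is good to about 2 mm. A picture is of the moment at which its call begins.
- job_done(): hands the job in; it is judged then, once.
The state is a dict: "t": time; "qpos": joint angles; "qd": joint speeds; "joint_torque": joint torques, N m; "tool_pos": TCP position; "orientation": TCP orientation; "contact_force": force on the tool from outside, world axes, zero at the start; "moment": the same for the moment, N m; "gripper_width": finger opening in m; "finger_force": force on a finger pad.
Only numpy, scipy, OpenCV 4.12 (cv2) and the standard library are available. Lean on these libraries where they do the work, as an engineer would, in place of code of your own. Each camera call takes 0.05 s, during which the arm holds its last target. There are 200 camera calls.

## Working session

There is one attempt and no reset: what is moved stays moved. The work goes in short steps, Python scripts to look and compute and a tool call to move; the robot and the scene stay as the last step left them, time stands still between calls to the robot, and variables do not carry over. Pictures are saved under pics/ and viewed, at most 10 in all, crops included, and the job is handed in when it is done.

Besides the shell and the picture viewer there is one more tool, called after "Emit:" by a JSON object that holds its "method" and its "body", one argument or row to a line. send_rows: Moves the arm, as the interface text tells. Its arguments: {"type":"object","properties":{"commands":{"type":"array"},"squeeze":{"type":"number"}},"required":["commands"]}

```bash
mkdir -p pics; cat > h.py <<'E'
import numpy as np,cv2
from cell import sense,capture,job_done
def cloud(c):
    z=c["z_map"];K=c["K"];h,w=z.shape
    u,v=np.meshgrid(np.arange(w),np.arange(h))
    p=cv2.undistortPoints(np.stack([u,v],-1).reshape(-1,1,2).astype(np.float64),K,np.array([c["k1"],0,0,0.])).reshape(h,w,2)
    P=np.dstack([p[...,0]*z,p[...,1]*z,z])
    W=(P-c["t"])@c["R"]; W[z==0]=np.nan
    return W
def proj(c,X):
    r,_=cv2.Rodrigues(c["R"])
    return cv2.projectPoints(np.atleast_2d(X).astype(float),r,np.array(c["t"],float),c["K"],np.array([c["k1"],0,0,0.]))[0].reshape(-1,2)
def save(n,im,s=1):
    cv2.imwrite("pics/"+n,cv2.resize(im[...,::-1],None,fx=s,fy=s,interpolation=cv2.INTER_CUBIC))
E
python3 - <<'E'
from h import *
a=capture("side");b=capture("top")
save("side1.png",a["pixels"],1.5);save("top1.png",b["pixels"],1.5)
for c in(a,b):print(-c["R"].T@c["t"],c["R"][2],c["K"][0,0],c["k1"])
s=sense();print(s)
np.savez("a.npz",**a);np.savez("b.npz",**b)
E
```

```text
[0.36175326 1.09019829 0.72082256] [ 0.16676962 -0.7908619  -0.58883389] 479.64740568109204 -0.1517066375832864
[0.45056817 0.25202502 0.93241754] [ 0.07296955 -0.01544847 -0.99721452] 349.0110458748992 -0.10222944767021823
{'t': 0.1, 'qpos': array([-1.37460702e+00,  3.00416731e-01,  1.52148920e+00, -4.24571154e-05,
        1.32070760e+00, -6.65906860e-02]), 'qd': array([ 0.00039226, -0.00052085, -0.00022636, -0.00093003, -0.00036458,
       -0.00133024]), 'joint_torque': array([ 1.69025530e-03, -5.44376600e+01, -3.62372196e+01, -2.00901763e-05,
        3.01962886e-03, -6.71348076e-06]), 'tool_pos': array([ 0.14282728, -0.53093568,  0.24179   ]), 'orientation': array([-3.11350498e+00, -4.11470502e-01,  1.68257162e-04]), 'contact_force': array([-0.05914798, -0.86125945,  0.32497468]), 'moment': array([-0.02204343, -0.0267035 , -0.02870118]), 'finger_force': 0.0, 'gripper_width': 0.08535641025267054}
```

View pics/side1.png

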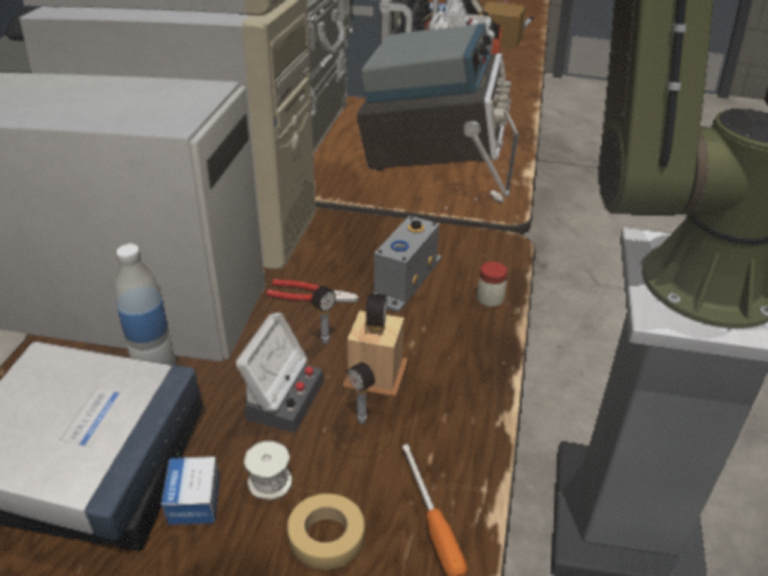

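View pics/top1.png

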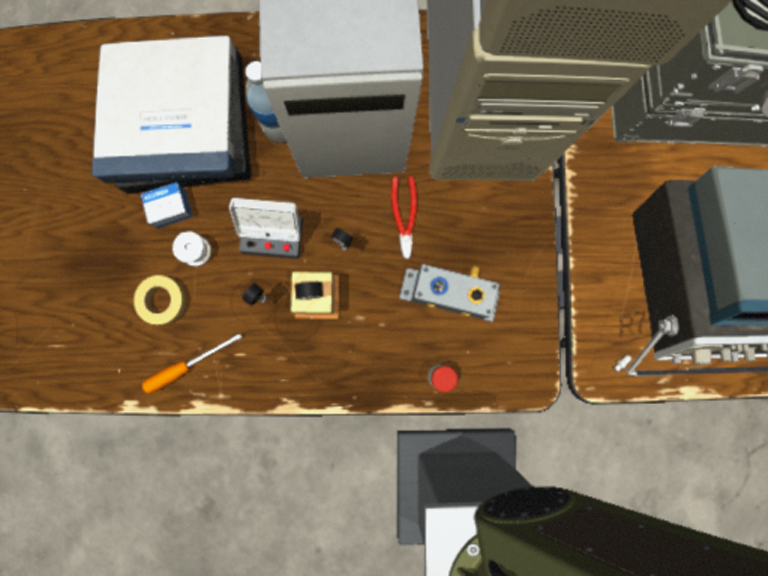

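The candidates, in scaled side-view pixels, are the gauge in the stand (376,310) and two smaller loose gauges at (323,299) and (361,376). I choose the one in the stand. The port candidates are the blue-collar port (401,245) and the yellow blanked one (417,226). I choose the blue one. The top view shows the stand at (312,292) and the blue collar at (438,286).

```bash
python3 - <<'E'
from h import *
a=dict(np.load("a.npz"));b=dict(np.load("b.npz"))
for n,c in(("side",a),("top",b)):
    W=cloud(c);px=c["pixels"].astype(int)
    box=(slice(185,270),slice(215,285)) if n=="side" else (slice(170,220),slice(185,235))
    w=W[box].reshape(-1,3);p=px[box].reshape(-1,3)
    for lab,lo,hi in(("case top",.12,.15),("stand top",.08,.09)):
        m=(w[:,2]>lo)&(w[:,2]<hi)
        if m.sum()>5:
            q=w[m];print(n,lab,m.sum(),np.percentile(q,[1,50,99],axis=0).round(4).tolist())
            print(cv2.minAreaRect((q[:,:2]*1000).astype(np.float32)))
    box=(slice(135,210),slice(245,300)) if n=="side" else (slice(165,220),slice(262,340))
    w=W[box].reshape(-1,3);p=px[box].reshape(-1,3)
    m=(w[:,2]>.079)&(w[:,2]<.094);q=w[m];pp=p[m]
    print(n,"manif",m.sum(),cv2.minAreaRect((q[:,:2]*1000).astype(np.float32)),np.median(q[:,2]))
    bl=(pp[:,2]>pp[:,0]+40)
    print("blue",bl.sum(),np.percentile(q[bl],[2,50,98],axis=0).round(4).tolist(),cv2.minAreaRect((q[bl][:,:2]*1000).astype(np.float32)))
    bl=(pp[:,0]>pp[:,2]+60); print("yel",bl.sum(),np.median(q[bl],0) if bl.any() else 0)
A=a["pixels"][120:270,200:300];B=b["pixels"][160:225,185:345]
A=cv2.resize(A,(400,600),interpolation=cv2.INTER_CUBIC);B=cv2.resize(B,(400,163),interpolation=cv2.INTER_CUBIC)
save("crop1.png",np.hstack([A,np.vstack([B,np.zeros((437,400,3),np.uint8)])]))
E
```

```text
side case top 221 [[0.5117, 0.3385, 0.1202], [0.5232, 0.3633, 0.1354], [0.5363, 0.373, 0.1424]]
((524.2616577148438, 355.2287902832031), (25.133630752563477, 36.88259506225586), 6.000962734222412)
side stand top 665 [[0.4934, 0.2962, 0.0804], [0.5224, 0.3627, 0.0866], [0.6091, 0.4606, 0.0895]]
((528.5955200195312, 361.5201416015625), (100.59548950195312, 191.8101043701172), 29.005271911621094)
side manif 729 ((526.3438110351562, 114.08610534667969), (136.07247924804688, 57.91140365600586), 76.01579284667969) 0.08623473458452507
blue 32 [[0.5216, 0.129, 0.0872], [0.5357, 0.143, 0.0895], [0.5466, 0.1559, 0.0916]] ((534.549072265625, 143.68179321289062), (24.572175979614258, 25.59078025817871), 41.64628601074219)
yel 16 [0.51493019 0.09057871 0.0911725 ]
top case top 206 [[0.5144, 0.3284, 0.1216], [0.5263, 0.3476, 0.1372], [0.5399, 0.3696, 0.1418]]
((527.0081787109375, 349.7106628417969), (24.181644439697266, 42.31631088256836), 5.944746017456055)
top stand top 481 [[0.4958, 0.3195, 0.0832], [0.5178, 0.3485, 0.0865], [0.5598, 0.3828, 0.0896]]
((527.6257934570312, 350.49853515625), (63.83869552612305, 64.91358184814453), 88.06385803222656)
top manif 1117 ((528.5777587890625, 113.903076171875), (128.80555725097656, 56.252376556396484), 75.25851440429688) 0.08579262175525833
blue 77 [[0.5214, 0.1294, 0.0815], [0.5356, 0.1424, 0.0881], [0.5482, 0.1565, 0.0917]] ((534.612060546875, 142.72808837890625), (27.80417251586914, 26.936540603637695), 88.92044830322266)
yel 64 [0.51814452 0.08544217 0.08902274]
```

View pics/crop1.png

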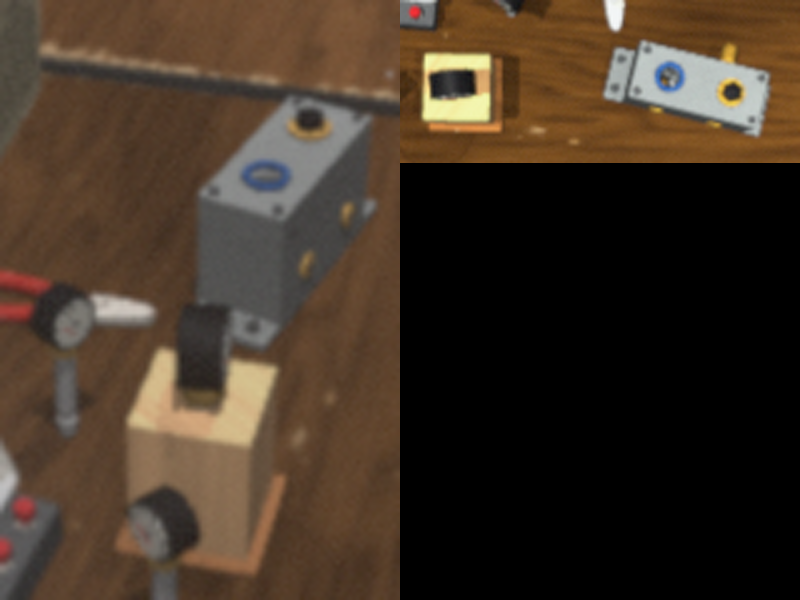

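Crop: the large black gauge stands in the wooden block (side crop about (205,340)). The open blue-collared port is at (267,176), and the two loose gauges are clearly smaller. Moving now.

Emit:
{"method": "send_rows", "body": {
  "commands": [
    [30,-30,-40,0,1],
    [55,-60,-60,0,1],
    [80,-95,-80,0,1],
    [105,-130,-100,0,1],
    [130,-160,-100,0,1],
    [155,-192,-100,0,1],
    [180,-225,-100,0,1],
    [205,-257,-100,0,1]
  ],
  "squeeze": 40
}}

```text
t: 0.77
tool_pos: [0.2653, -0.2487, 0.3422]
orientation: [3.114, 0.41, 0.001]
contact_force: [0.2, -0.5, 0.1]
gripper_width: 0.0852
finger_force: 0.0
```

Emit:
{"method": "send_rows", "body": {
  "commands": [
    [25,-32,0,0,1],
    [50,-64,0,0,1],
    [75,-96,0,0,1],
    [100,-128,0,0,1],
    [125,-160,0,0,1],
    [150,-192,0,0,1],
    [175,-224,0,0,1],
    [200,-256,0,0,1]
  ]
}}

```text
t: 1.43
tool_pos: [0.392, 0.0508, 0.3421]
orientation: [3.114, 0.412, 0.001]
contact_force: [1.1, -1.4, 0.6]
gripper_width: 0.0856
finger_force: 0.0
```

Emit:
{"method": "send_rows", "body": {
  "commands": [
    [25,-32,0,-0.12,1],
    [50,-64,0,-0.24,1],
    [75,-96,0,-0.36,1],
    [100,-128,0,-0.48,1],
    [125,-160,0,-0.6,1],
    [150,-192,0,-0.72,1],
    [175,-224,0,-0.84,1],
    [194,-240,0,-0.96,1]
  ]
}}

```text
t: 2.1
tool_pos: [0.5169, 0.3342, 0.3409]
orientation: [-2.565, -1.813, 0.002]
contact_force: [-0.9, 1.0, -1.0]
gripper_width: 0.0852
finger_force: 0.0
```

Emit:
{"method": "send_rows", "body": {
  "commands": [
    [0,0,0,-0.12,0.4],
    [0,0,0,-0.24,0.4],
    [0,0,0,-0.36,0.4],
    [0,0,0,-0.452,0.4],
    [0,0,0,-0.452,0.4],
    [0,0,0,-0.452,0.4]
  ]
}}

```text
t: 2.6
tool_pos: [0.5169, 0.3307, 0.3417]
orientation: [-2.106, -2.331, 0.001]
contact_force: [-0.5, 0.3, -0.1]
gripper_width: 0.06
finger_force: 0.0
```

Emit:
{"method": "send_rows", "body": {
  "commands": [
    [19,11,20,0,0.4],
    [19,11,58,0,0.4],
    [19,11,96,0,0.4],
    [19,11,134,0,0.4],
    [19,11,165,0,0.4],
    [19,11,190,0,0.4],
    [19,11,210,0,0.4],
    [19,11,210,0,0.4]
  ]
}}

```text
t: 3.27
tool_pos: [0.5243, 0.3498, 0.1275]
orientation: [-2.105, -2.329, 0.011]
contact_force: [0.1, 1.2, -0.1]
gripper_width: 0.0605
finger_force: 0.0
```

Emit:
{"method": "send_rows", "body": {
  "commands": [
    [0,0,10,0,0.4],
    [0,0,19,0,0.4],
    [0,0,19,0,0.4],
    [0,0,19,0,0.4]
  ]
}}

```text
t: 3.6
tool_pos: [0.526, 0.3508, 0.1135]
orientation: [2.104, 2.333, 0.001]
contact_force: [-0.3, 0.2, 0.5]
gripper_width: 0.0597
finger_force: 0.0
```

```bash
python3 - <<'E'
from h import *
a=capture("side");b=capture("top")
A=cv2.resize(a["pixels"][110:270,190:300],(400,582),interpolation=cv2.INTER_CUBIC)
B=cv2.resize(b["pixels"][110:290,150:275],(400,582),interpolation=cv2.INTER_CUBIC)
save("g1.png",np.hstack([A,B]));print(sense()["tool_pos"],sense()["contact_force"])
E
```

```text
[0.52619243 0.35098857 0.11399923] [-0.46937627  0.22304387  0.20390215]
```

View pics/g1.png

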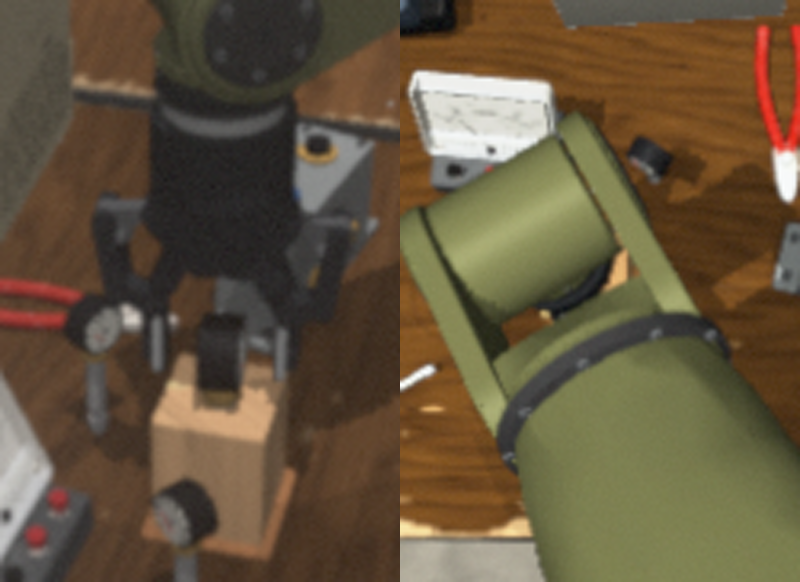

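The fingers straddle the case, left finger at about (157,345) and right at about (283,345), with the case between them at about (222,350). Closing.

Emit:
{"method": "send_rows", "body": {
  "commands": [
    [0,0,0,0,-0.3],
    [0,0,0,0,-0.6],
    [0,0,0,0,-1],
    [0,0,0,0,-1],
    [0,0,0,0,-1],
    [0,0,0,0,-1],
    [0,0,0,0,-1],
    [0,0,0,0,-1]
  ],
  "squeeze": 60
}}

```text
t: 4.37
tool_pos: [0.526, 0.3509, 0.1135]
orientation: [2.103, 2.334, 0.001]
contact_force: [-0.4, -0.1, 5.6]
gripper_width: 0.0234
finger_force: 58.7
```

Emit:
{"method": "send_rows", "body": {
  "commands": [
    [0,0,-4,0,-1],
    [0,0,-12,0,-1],
    [0,0,-25,0,-1],
    [0,0,-40,0,-1],
    [0,0,-55,0,-1],
    [0,0,-70,0,-1],
    [0,0,-85,0,-1],
    [0,0,-100,0,-1]
  ]
}}

```text
t: 5.03
tool_pos: [0.5259, 0.3508, 0.215]
orientation: [2.103, 2.334, 0.001]
contact_force: [-0.0, -0.5, -0.9]
gripper_width: 0.023
finger_force: 58.8
```

Emit:
{"method": "send_rows", "body": {
  "commands": [
    [0,0,-20,0,-1],
    [0,0,-30,0,-1],
    [0,0,-30,0,-1],
    [0,0,-30,0,-1],
    [0,0,-30,0,-1]
  ]
}}

```text
t: 5.45
tool_pos: [0.5256, 0.3506, 0.2419]
orientation: [-2.103, -2.334, 0.002]
contact_force: [0.4, -0.4, -0.9]
gripper_width: 0.0234
finger_force: 58.8
```

Emit:
{"method": "send_rows", "body": {
  "commands": [
    [-20,-1,0,0,-1],
    [-50,-3,0,0,-1],
    [-80,-5,0,0,-1],
    [-110,-7,0,0,-1],
    [-140,-9,0,0,-1],
    [-170,-11,0,0,-1],
    [-195,-12,0,0,-1],
    [-208,-13,0,0,-1]
  ]
}}

```text
t: 6.12
tool_pos: [0.5343, 0.14, 0.2421]
orientation: [-2.104, -2.332, 0.003]
contact_force: [0.8, -1.0, -0.7]
gripper_width: 0.0232
finger_force: 58.9
```

Emit:
{"method": "send_rows", "body": {
  "commands": [
    [0,0,0,0,-1],
    [0,0,0,0,-1],
    [0,0,0,0,-1]
  ]
}}

```text
t: 6.37
tool_pos: [0.5344, 0.1434, 0.2426]
orientation: [-2.102, -2.334, 0.001]
contact_force: [0.0, 0.3, -1.2]
gripper_width: 0.0233
finger_force: 58.9
```

```bash
python3 - <<'E'
from h import *
a=capture("side");s=sense();print(s["tool_pos"],s["contact_force"])
np.savez("a2.npz",**a)
A=cv2.resize(a["pixels"][80:220,200:320],(514,600),interpolation=cv2.INTER_CUBIC)
save("p1.png",A)
W=cloud(a)
r=slice(110,185),slice(230,300)
w=W[r];T=s["tool_pos"]
d=np.linalg.norm(w[...,:2]-T[:2],axis=-1)
for lo in np.arange(.10,.30,.01):
    m=(w[...,2]>lo)&(w[...,2]<lo+.01)&(d<.035)
    if m.sum()>2: q=w[m];print(round(lo,3),m.sum(),q.min(0).round(4),q.max(0).round(4))
print(proj(a,[[.535,.143,.085],[T[0],T[1],T[2]-.1055],T]))
E
```

```text
[0.53439399 0.14363883 0.24270993] [ 0.09140869 -0.10786144 -1.5171434 ]
0.13 3 [0.5304 0.1458 0.1392] [0.5374 0.1467 0.1397]
0.14 18 [0.526  0.1407 0.1412] [0.5399 0.1525 0.149 ]
0.15 30 [0.5263 0.1381 0.1504] [0.5406 0.1526 0.1599]
0.16 20 [0.5263 0.1446 0.1602] [0.5409 0.1523 0.1699]
0.17 24 [0.5265 0.1456 0.171 ] [0.5408 0.1523 0.179 ]
0.18 28 [0.5266 0.1427 0.1801] [0.5418 0.1534 0.1896]
0.19 27 [0.5268 0.1432 0.1901] [0.5418 0.153  0.1999]
0.2 29 [0.5254 0.138  0.2004] [0.5422 0.153  0.2096]
0.21 26 [0.5236 0.1426 0.2103] [0.5446 0.1536 0.2194]
0.22 37 [0.5221 0.1433 0.2202] [0.5448 0.1579 0.2299]
0.23 30 [0.5164 0.1495 0.231 ] [0.5497 0.1628 0.2396]
0.24 12 [0.5195 0.1599 0.2401] [0.5435 0.1649 0.2439]
[[265.66475033 164.66465557]
 [266.46997152 146.2324555 ]
 [267.78695976 105.56659345]]
```

View pics/p1.png

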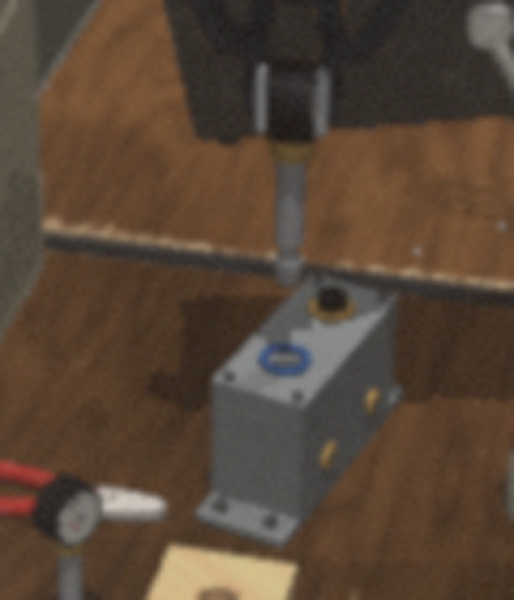

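The stem hangs straight, with its tip at crop (289,270). The collar is centred at (285,358) below it. I'll go lower and take one close look.

Emit:
{"method": "send_rows", "body": {
  "commands": [
    [-1,0.7,10,0,-1],
    [-1,0.7,20,0,-1],
    [-1,0.7,30,0,-1],
    [-1,0.7,38,0,-1],
    [-1,0.7,40,0,-1],
    [-1,0.7,40,0,-1],
    [-1,0.7,40,0,-1]
  ]
}}

```text
t: 7.0
tool_pos: [0.5354, 0.1417, 0.2032]
orientation: [2.103, 2.334, 0.0]
contact_force: [0.1, 0.3, -1.0]
gripper_width: 0.0235
finger_force: 58.9
```

```bash
python3 - <<'E'
from h import *
a=dict(np.load("a2.npz"))
# collar centre before (unoccluded), side image: ellipse fit on blue
def blue(c):
    p=c["pixels"].astype(int);m=(p[...,2]>p[...,0]+35)
    k=np.zeros_like(m);k[150:178,250:285]=1
    return m&k
v,u=np.nonzero(blue(a));
hull=cv2.convexHull(np.stack([u,v],1).astype(np.float32));print(len(u),cv2.fitEllipse(hull),u.min(),u.max(),v.min(),v.max())
W=cloud(a);print("collar pts",np.nanpercentile(W[blue(a)],[3,50,97],axis=0).round(4).tolist())
# predicted ellipse for collar outer ring top
th=np.linspace(0,2*np.pi,60)
obs=np.array([(u.min()+u.max())/2,(v.min()+v.max())/2])
for X in([.535,.143],[.534,.143],[.535,.142]):
    q=proj(a,np.c_[X[0]+.015*np.cos(th),X[1]+.015*np.sin(th),np.full(60,.089)]);print(X,q.min(0),q.max(0))
c=capture("side");s=sense();print(s["tool_pos"],s["contact_force"])
W=cloud(c)[100:175,230:300];T=s["tool_pos"]
d=np.linalg.norm(W[...,:2]-T[:2],axis=-1)
for lo in np.arange(.09,.18,.01):
    m=(W[...,2]>lo)&(W[...,2]<lo+.01)&(d<.03)
    if m.sum()>2:
        q=W[m];print(round(lo,3),m.sum(),q.min(0).round(4),q.max(0).round(4))
save("p2.png",cv2.resize(c["pixels"][100:200,220:310],(540,600),interpolation=cv2.INTER_CUBIC))
E
```

```text
31 ((266.1776123046875, 163.32220458984375), (7.005984306335449, 10.761862754821777), 94.3309326171875) 261 271 161 166
collar pts [[0.5218, 0.1325, 0.0867], [0.5315, 0.147, 0.0898], [0.5462, 0.1564, 0.0912]]
[0.535, 0.143] [259.45807874 159.87806918] [271.95927009 166.74669219]
[0.534, 0.143] [259.86589203 159.93137227] [272.36887569 166.80213802]
[0.535, 0.142] [259.54469708 159.6603721 ] [272.03720358 166.51945271]
[0.53554203 0.14167524 0.20343204] [ 0.08506524  0.4953657  -1.14401647]
0.09 22 [0.5202 0.1309 0.09  ] [0.5482 0.1602 0.0995]
0.1 18 [0.5272 0.143  0.1003] [0.5421 0.1517 0.1094]
0.11 28 [0.5275 0.1365 0.1101] [0.5424 0.1506 0.1185]
0.12 18 [0.5279 0.1404 0.12  ] [0.543  0.1505 0.1294]
0.13 25 [0.528  0.1427 0.1307] [0.5426 0.1512 0.1396]
0.14 21 [0.5282 0.1443 0.1404] [0.54   0.1506 0.1497]
0.15 27 [0.5267 0.1383 0.15  ] [0.5403 0.1496 0.1596]
0.16 27 [0.5269 0.1382 0.1602] [0.5413 0.1531 0.1694]
0.17 22 [0.5251 0.1417 0.1704] [0.5459 0.153  0.1799]
```

View pics/p2.png

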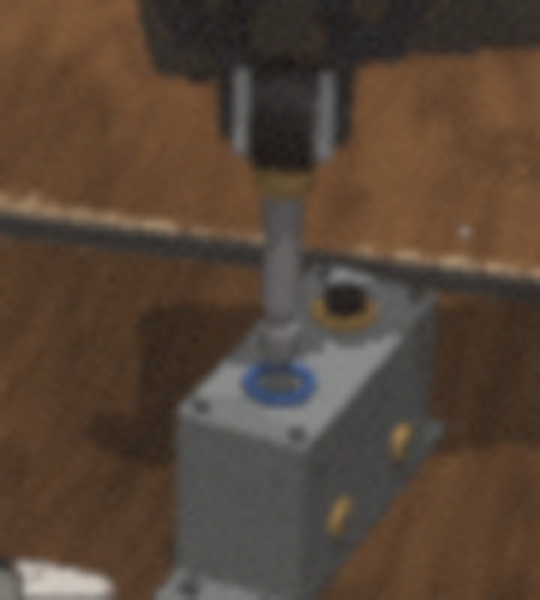

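The stem tip at (280,340) sits over the collar centre at (279,383), aligned to within about 1 mm. Entering slowly and watching the force.

Emit:
{"method": "send_rows", "body": {
  "commands": [
    [0,0,4,0,-1],
    [0,0,8,0,-1],
    [0,0,11,0,-1],
    [0,0,13,0,-1],
    [0,0,15,0,-1],
    [0,0,16,0,-1],
    [0,0,17,0,-1],
    [0,0,18,0,-1]
  ]
}}

```text
t: 7.72
tool_pos: [0.5354, 0.1417, 0.1851]
orientation: [2.103, 2.334, 0.0]
contact_force: [0.5, -0.5, -1.3]
gripper_width: 0.0235
finger_force: 58.9
```

Tip is about 5 mm below the mouth with no contact.

Emit:
{"method": "send_rows", "body": {
  "commands": [
    [0,0,1,0,-1],
    [0,0,3,0,-1],
    [0,0,5,0,-1],
    [0,0,7,0,-1],
    [0,0,9,0,-1],
    [0,0,10,0,-1],
    [0,0,11,0,-1],
    [0,0,12,0,-1]
  ]
}}

```text
t: 8.38
tool_pos: [0.5353, 0.1417, 0.173]
orientation: [-2.103, -2.334, -0.0]
contact_force: [-0.7, 1.8, 0.7]
gripper_width: 0.0234
finger_force: 58.9
```

Emit:
{"method": "send_rows", "body": {
  "commands": [
    [0.7,0,0,0,-1],
    [0.7,0,0,0,-1],
    [0.7,0,1,0,-1],
    [0.7,0,2,0,-1],
    [0.7,0,3,0,-1],
    [0.7,0,4,0,-1],
    [0.7,0,4,0,-1]
  ]
}}

```text
t: 8.97
tool_pos: [0.5352, 0.1422, 0.1688]
orientation: [-2.103, -2.334, 0.0]
contact_force: [0.4, 0.0, -1.0]
gripper_width: 0.0234
finger_force: 58.8
```

Now free. Depth is about 22 mm; continuing in small steps.

Emit:
{"method": "send_rows", "body": {
  "commands": [
    [0,0,0.5,0,-1],
    [0,0,1,0,-1],
    [0,0,1.5,0,-1],
    [0,0,2,0,-1],
    [0,0,2.5,0,-1],
    [0,0,3,0,-1],
    [0,0,3,0,-1]
  ]
}}

```text
t: 9.55
tool_pos: [0.5353, 0.1423, 0.1659]
orientation: [-2.103, -2.334, 0.0]
contact_force: [0.1, -0.6, -2.0]
gripper_width: 0.0234
finger_force: 58.8
```

Emit:
{"method": "send_rows", "body": {
  "commands": [
    [0,0,0.5,0,-1],
    [0,0,1,0,-1],
    [0,0,1.5,0,-1],
    [0,0,2,0,-1],
    [0,0,2.5,0,-1],
    [0,0,3,0,-1],
    [0,0,3,0,-1]
  ]
}}

```text
t: 10.13
tool_pos: [0.5352, 0.1423, 0.1629]
orientation: [-2.103, -2.334, 0.0]
contact_force: [0.2, 0.5, -0.9]
gripper_width: 0.0232
finger_force: 58.8
```

Emit:
{"method": "send_rows", "body": {
  "commands": [
    [0,0,0.5,0,-1],
    [0,0,1,0,-1],
    [0,0,1.5,0,-1],
    [0,0,2,0,-1],
    [0,0,2.5,0,-1],
    [0,0,3,0,-1],
    [0,0,3,0,-1]
  ]
}}

```text
t: 10.72
tool_pos: [0.5352, 0.1423, 0.1599]
orientation: [-2.103, -2.334, 0.0]
contact_force: [0.7, 1.3, -1.8]
gripper_width: 0.0233
finger_force: 58.8
```

Emit:
{"method": "send_rows", "body": {
  "commands": [
    [0,0,0.5,0,-1],
    [0,0,1,0,-1],
    [0,0,1.5,0,-1],
    [0,0,2,0,-1],
    [0,0,2.5,0,-1],
    [0,0,3,0,-1],
    [0,0,3,0,-1]
  ]
}}

```text
t: 11.3
tool_pos: [0.5352, 0.1423, 0.1569]
orientation: [-2.103, -2.334, 0.0]
contact_force: [-1.0, -0.7, -1.6]
gripper_width: 0.0232
finger_force: 58.8
```

Emit:
{"method": "send_rows", "body": {
  "commands": [
    [0,0,0.5,0,-1],
    [0,0,1,0,-1],
    [0,0,1.5,0,-1],
    [0,0,2,0,-1],
    [0,0,2.5,0,-1],
    [0,0,3,0,-1],
    [0,0,3,0,-1]
  ]
}}

```text
t: 11.88
tool_pos: [0.5352, 0.1423, 0.154]
orientation: [-2.103, -2.334, 0.0]
contact_force: [0.4, 0.1, -1.5]
gripper_width: 0.0234
finger_force: 58.8
```

Emit:
{"method": "send_rows", "body": {
  "commands": [
    [0,0,0.5,0,-1],
    [0,0,1,0,-1],
    [0,0,1.5,0,-1],
    [0,0,2,0,-1],
    [0,0,2.5,0,-1],
    [0,0,3,0,-1],
    [0,0,3,0,-1]
  ]
}}

```text
t: 12.47
tool_pos: [0.5352, 0.1423, 0.1509]
orientation: [-2.103, -2.334, 0.0]
contact_force: [0.8, -0.7, -1.2]
gripper_width: 0.0231
finger_force: 58.8
```

Emit:
{"method": "send_rows", "body": {
  "commands": [
    [0,0,0.5,0,-1],
    [0,0,1,0,-1],
    [0,0,1.5,0,-1],
    [0,0,2,0,-1],
    [0,0,2.5,0,-1],
    [0,0,3,0,-1],
    [0,0,3,0,-1]
  ]
}}

```text
t: 13.05
tool_pos: [0.5352, 0.1423, 0.1479]
orientation: [-2.103, -2.334, 0.0]
contact_force: [-0.6, -1.0, -1.6]
gripper_width: 0.0232
finger_force: 58.8
```

Emit:
{"method": "send_rows", "body": {
  "commands": [
    [0,0,0.5,0,-1],
    [0,0,1,0,-1],
    [0,0,1.5,0,-1],
    [0,0,2,0,-1],
    [0,0,2.5,0,-1],
    [0,0,3,0,-1],
    [0,0,3,0,-1]
  ]
}}

```text
t: 13.63
tool_pos: [0.5353, 0.1424, 0.1451]
orientation: [2.103, 2.334, 0.0]
contact_force: [-1.6, 0.6, 1.0]
gripper_width: 0.0231
finger_force: 59.2
```

Emit:
{"method": "send_rows", "body": {
  "commands": [
    [0,0,0.5,0,-1],
    [0,0,1,0,-1],
    [0,0,1.5,0,-1],
    [0,0,1.5,0,-1]
  ]
}}

```text
t: 13.97
tool_pos: [0.5354, 0.1423, 0.1437]
orientation: [2.103, 2.334, 0.001]
contact_force: [-0.2, 0.7, 2.3]
gripper_width: 0.0235
finger_force: 59.4
```

Emit:
{"method": "send_rows", "body": {
  "commands": [
    [0,0,0.5,0,-1],
    [0,0,1,0,-1],
    [0,0,1.5,0,-1],
    [0,0,1.5,0,-1]
  ]
}}

```text
t: 14.3
tool_pos: [0.5354, 0.1423, 0.1423]
orientation: [2.103, 2.334, 0.001]
contact_force: [-0.7, 0.3, 4.2]
gripper_width: 0.023
finger_force: 59.8
```

Emit:
{"method": "send_rows", "body": {
  "commands": [
    [0,0,0.5,0,-1],
    [0,0,1,0,-1],
    [0,0,1.5,0,-1],
    [0,0,1.5,0,-1]
  ]
}}

```text
t: 14.63
tool_pos: [0.5353, 0.1423, 0.1405]
orientation: [2.103, 2.334, 0.0]
contact_force: [-0.7, 0.8, 2.6]
gripper_width: 0.0235
finger_force: 59.4
```

Emit:
{"method": "send_rows", "body": {
  "commands": [
    [0,0,0.5,0,-1],
    [0,0,1,0,-1],
    [0,0,1.5,0,-1],
    [0,0,1.5,0,-1]
  ]
}}

```text
t: 14.97
tool_pos: [0.5353, 0.1423, 0.1389]
orientation: [2.103, 2.334, 0.0]
contact_force: [0.3, 0.1, 3.2]
gripper_width: 0.0237
finger_force: 59.3
```

Past the nose and sliding on the cylinder at about 4–5 N. Continuing.

Emit:
{"method": "send_rows", "body": {
  "commands": [
    [0,0,0.5,0,-1],
    [0,0,1,0,-1],
    [0,0,1.5,0,-1],
    [0,0,2,0,-1],
    [0,0,2.5,0,-1],
    [0,0,3,0,-1],
    [0,0,3,0,-1]
  ]
}}

```text
t: 15.55
tool_pos: [0.5353, 0.1423, 0.136]
orientation: [2.103, 2.334, -0.0]
contact_force: [2.2, 0.6, 2.5]
gripper_width: 0.0234
finger_force: 59.3
```

Emit:
{"method": "send_rows", "body": {
  "commands": [
    [0,0,0.5,0,-1],
    [0,0,1,0,-1],
    [0,0,1.5,0,-1],
    [0,0,2,0,-1],
    [0,0,2.5,0,-1],
    [0,0,3,0,-1],
    [0,0,3,0,-1]
  ]
}}

```text
t: 16.13
tool_pos: [0.5353, 0.1423, 0.133]
orientation: [2.103, 2.334, 0.0]
contact_force: [2.1, 1.6, 3.2]
gripper_width: 0.0235
finger_force: 59.4
```

Emit:
{"method": "send_rows", "body": {
  "commands": [
    [0.2,0.4,0,0,-1],
    [0.2,0.4,0.5,0,-1],
    [0.2,0.4,1,0,-1],
    [0.2,0.4,1.5,0,-1],
    [0.2,0.4,2,0,-1],
    [0.2,0.4,2.5,0,-1],
    [0.2,0.4,2.5,0,-1]
  ]
}}

```text
t: 16.72
tool_pos: [0.5356, 0.1425, 0.1304]
orientation: [-2.103, -2.334, 0.0]
contact_force: [-1.2, 1.1, 2.9]
gripper_width: 0.0235
finger_force: 59.4
```

Emit:
{"method": "send_rows", "body": {
  "commands": [
    [0,0,0.5,0,-1],
    [0,0,1,0,-1],
    [0,0,1.5,0,-1],
    [0,0,1.5,0,-1]
  ]
}}

```text
t: 17.05
tool_pos: [0.5355, 0.1425, 0.1287]
orientation: [-2.103, -2.334, 0.001]
contact_force: [-0.9, -1.2, -0.2]
gripper_width: 0.0236
finger_force: 59.1
```

Emit:
{"method": "send_rows", "body": {
  "commands": [
    [0,0,0.4,0,-1],
    [0,0,0.8,0,-1],
    [0,0,0.8,0,-1]
  ]
}}

```text
t: 17.3
tool_pos: [0.5355, 0.1425, 0.1278]
orientation: [-2.103, -2.334, 0.001]
contact_force: [-0.3, -0.5, -3.0]
gripper_width: 0.0228
finger_force: 58.8
```

Emit:
{"method": "send_rows", "body": {
  "commands": [
    [0,0,0.4,0,-1],
    [0,0,0.8,0,-1],
    [0,0,0.8,0,-1]
  ]
}}

```text
t: 17.55
tool_pos: [0.5356, 0.1426, 0.1273]
orientation: [-2.103, -2.334, 0.0]
contact_force: [-0.8, -1.1, -2.3]
gripper_width: 0.0229
finger_force: 59.0
```

Emit:
{"method": "send_rows", "body": {
  "commands": [
    [0,0,0.4,0,-1],
    [0,0,0.8,0,-1],
    [0,0,0.8,0,-1]
  ]
}}

```text
t: 17.8
tool_pos: [0.5357, 0.1426, 0.1269]
orientation: [2.103, 2.334, 0.0]
contact_force: [-3.2, -0.9, 2.8]
gripper_width: 0.0233
finger_force: 59.6
```

Emit:
{"method": "send_rows", "body": {
  "commands": [
    [-0.1,-0.3,0,0,-1],
    [-0.1,-0.3,0.3,0,-1],
    [-0.1,-0.3,0.3,0,-1],
    [-0.1,-0.3,0.3,0,-1]
  ]
}}

```text
t: 18.13
tool_pos: [0.5355, 0.1425, 0.1265]
orientation: [2.103, 2.334, 0.001]
contact_force: [-1.4, -0.7, 3.1]
gripper_width: 0.0233
finger_force: 59.7
```

Emit:
{"method": "send_rows", "body": {
  "commands": [
    [0,0,0.5,0,-1],
    [0,0,0.5,0,-1],
    [0,0,0.5,0,-1]
  ]
}}

```text
t: 18.38
tool_pos: [0.5355, 0.1425, 0.1259]
orientation: [2.103, 2.334, 0.0]
contact_force: [-0.3, -0.2, 2.8]
gripper_width: 0.0233
finger_force: 59.7
```

Emit:
{"method": "send_rows", "body": {
  "commands": [
    [0,0,0.4,0,-1],
    [0,0,0.4,0,-1],
    [0,0,0.4,0,-1]
  ]
}}

```text
t: 18.63
tool_pos: [0.5354, 0.1424, 0.1255]
orientation: [2.103, 2.334, 0.0]
contact_force: [-0.2, -0.4, 3.7]
gripper_width: 0.0236
finger_force: 59.7
```

Emit:
{"method": "send_rows", "body": {
  "commands": [
    [0,0,0.4,0,-1],
    [0,0,0.4,0,-1],
    [0,0,0.4,0,-1]
  ]
}}

```text
t: 18.88
tool_pos: [0.5354, 0.1425, 0.1251]
orientation: [2.103, 2.334, 0.0]
contact_force: [-0.0, -0.0, 3.5]
gripper_width: 0.0235
finger_force: 59.8
```

Emit:
{"method": "send_rows", "body": {
  "commands": [
    [0,0,0.4,0,-1],
    [0,0,0.4,0,-1],
    [0,0,0.4,0,-1]
  ]
}}

```text
t: 19.13
tool_pos: [0.5355, 0.1425, 0.125]
orientation: [2.103, 2.334, 0.001]
contact_force: [-1.8, 0.0, 7.3]
gripper_width: 0.0234
finger_force: 60.2
```

Hard stop just touched at about 8.5 N, after the snap-in at z≈0.1278. Now the gentle tug.

Emit:
{"method": "send_rows", "body": {
  "commands": [
    [0,0,-0.5,0,-1],
    [0,0,-1,0,-1],
    [0,0,-1.5,0,-1],
    [0,0,-2,0,-1],
    [0,0,-2,0,-1],
    [0,0,-2,0,-1]
  ]
}}

```text
t: 19.63
tool_pos: [0.5354, 0.1424, 0.1266]
orientation: [2.103, 2.334, 0.0]
contact_force: [0.1, 0.0, 4.1]
gripper_width: 0.0232
finger_force: 59.7
```

Emit:
{"method": "send_rows", "body": {
  "commands": [
    [0,0,-0.4,0,-1],
    [0,0,-0.8,0,-1],
    [0,0,-0.8,0,-1],
    [0,0,-0.8,0,-1]
  ]
}}

```text
t: 19.97
tool_pos: [0.5353, 0.1424, 0.1272]
orientation: [-2.103, -2.334, 0.0]
contact_force: [0.4, -0.6, 0.5]
gripper_width: 0.0229
finger_force: 59.2
```

Emit:
{"method": "send_rows", "body": {
  "commands": [
    [0,0,-0.4,0,-1],
    [0,0,-0.8,0,-1],
    [0,0,-0.8,0,-1],
    [0,0,-0.8,0,-1]
  ]
}}

```text
t: 20.3
tool_pos: [0.5352, 0.1424, 0.1279]
orientation: [-2.103, -2.334, 0.001]
contact_force: [1.7, 0.9, -5.8]
gripper_width: 0.0236
finger_force: 58.9
```

It holds against the pull, so it is locked. A bit more.

Emit:
{"method": "send_rows", "body": {
  "commands": [
    [0,0,-0.4,0,-1],
    [0,0,-0.8,0,-1],
    [0,0,-0.8,0,-1],
    [0,0,-0.8,0,-1]
  ]
}}

```text
t: 20.63
tool_pos: [0.5353, 0.1424, 0.1289]
orientation: [-2.103, -2.334, 0.0]
contact_force: [0.8, -0.7, -5.8]
gripper_width: 0.0234
finger_force: 58.9
```

```bash
python3 - <<'E'
from h import *
s=sense();print(s["tool_pos"],s["contact_force"])
c=capture("side");np.savez("c1.npz",**c)
E
```

```text
[0.53526284 0.1423936  0.12894832] [ 0.82641677 -0.70196142 -5.84000025]
```

Emit:
{"method": "send_rows", "body": {
  "commands": [
    [0,0,-0.4,0,-1],
    [0,0,-0.8,0,-1],
    [0,0,-0.8,0,-1],
    [0,0,-0.8,0,-1]
  ]
}}

```text
t: 21.02
tool_pos: [0.5353, 0.1424, 0.1298]
orientation: [-2.103, -2.334, 0.0]
contact_force: [0.8, -0.4, -7.0]
gripper_width: 0.0237
finger_force: 59.0
```

```bash
python3 - <<'E'
from h import *
s=sense();print(s["tool_pos"],s["contact_force"])
a=dict(np.load("a2.npz"));c=capture("side")
f=lambda c:cv2.resize(c["pixels"][145:185,245:290],(394,350),interpolation=cv2.INTER_CUBIC)
save("tug.png",np.hstack([f(a),f(c)]))
for k in(a,dict(np.load("c1.npz")),c):
    p=k["pixels"].astype(int);m=(p[...,2]>p[...,0]+35);m[:150]=0;m[180:]=0;m[:,:250]=0;m[:,285:]=0
    v,u=np.nonzero(m);print(m.sum(),v.min(),v.max(),v.mean(),np.nanpercentile(cloud(k)[m][:,2],[50,90]))
E
```

```text
[0.53529164 0.14240993 0.12980304] [ 0.81310117 -0.36163518 -6.95892116]
31 161 166 163.7741935483871 [0.08981819 0.09105163]
16 163 166 165.0 [0.09147308 0.09302656]
15 162 166 164.73333333333332 [0.09265178 0.09403256]
```

View pics/tug.png

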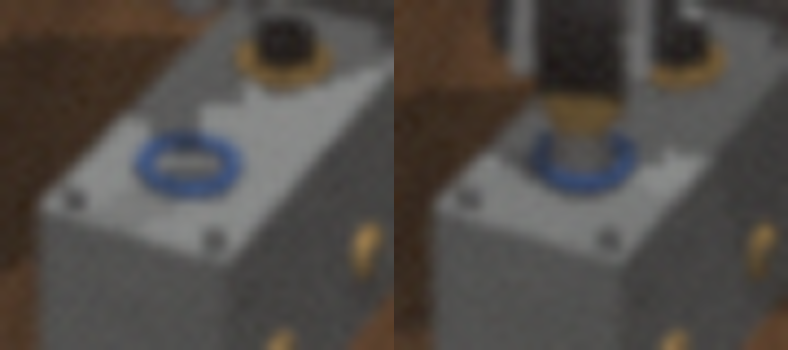

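The left half shows the collar at rest, bottom edge at row 192. The right half shows it lifted, bottom edge at row 186 and depth z up about 2 mm, with the gauge seated in it. Lowering to neutral and releasing.

Emit:
{"method": "send_rows", "body": {
  "commands": [
    [0,0,0.5,0,-1],
    [0,0,1,0,-1],
    [0,0,1.5,0,-1],
    [0,0,2,0,-1],
    [0,0,2.4,0,-1],
    [0,0,2.4,0,-1],
    [0,0,2.4,0,-1]
  ],
  "squeeze": 20
}}

```text
t: 21.65
tool_pos: [0.5354, 0.1425, 0.1275]
orientation: [2.103, 2.334, 0.0]
contact_force: [0.4, 0.8, -5.2]
gripper_width: 0.0238
finger_force: 59.2
```

Emit:
{"method": "send_rows", "body": {
  "commands": [
    [0,0,0,0,-0.2],
    [0,0,0,0,0],
    [0,0,0,0,0.2],
    [0,0,0,0,0.4],
    [0,0,0,0,0.4],
    [0,0,0,0,0.4],
    [0,0,0,0,0.4],
    [0,0,0,0,0.4]
  ]
}}

```text
t: 22.32
tool_pos: [0.5354, 0.1424, 0.1275]
orientation: [-2.103, -2.334, -0.0]
contact_force: [-0.4, -0.2, 0.5]
gripper_width: 0.0599
finger_force: 0.0
```

Released. Withdrawing straight up.

Emit:
{"method": "send_rows", "body": {
  "commands": [
    [0,0,-8,0,0.4],
    [0,0,-20,0,0.4],
    [0,0,-40,0,0.4],
    [0,0,-65,0,0.4],
    [0,0,-90,0,0.4],
    [0,0,-115,0,0.4],
    [0,0,-130,0,0.4],
    [0,0,-130,0,0.4]
  ]
}}

```text
t: 22.98
tool_pos: [0.5363, 0.1426, 0.2624]
orientation: [2.1, 2.331, 0.009]
contact_force: [0.1, 0.6, -0.1]
gripper_width: 0.0594
finger_force: 0.0
```

Emit:
{"method": "send_rows", "body": {
  "commands": [
    [0,0,0,0,0.4],
    [0,0,0,0,0.4],
    [0,0,0,0,0.4],
    [0,0,0,0,0.4]
  ]
}}

```text
t: 23.32
tool_pos: [0.5351, 0.1424, 0.2566]
orientation: [-2.102, -2.333, 0.002]
contact_force: [-0.5, -0.1, -0.1]
gripper_width: 0.06
finger_force: 0.0
```

```bash
python3 - <<'E'
from h import *
c=capture("side");save("end.png",c["pixels"],1.5);print(sense()["tool_pos"],sense()["contact_force"])
w=cloud(c)[100:185,230:300].reshape(-1,3)
d=np.linalg.norm(w[:,:2]-[.535,.143],axis=1)
for lo in(.1,.11,.12,.13,.14,.15):
    q=w[(d<.03)&(w[:,2]>lo)&(w[:,2]<lo+.01)]
    if len(q):print(lo,len(q),q.min(0).round(3),q.max(0).round(4))
E
```

```text
[0.535183   0.14237748 0.25674172] [ 0.54276647  0.23810525 -0.74330403]
0.1 34 [0.524 0.143 0.101] [0.5439 0.154  0.1093]
0.11 7 [0.522 0.148 0.111] [0.544  0.1606 0.1199]
0.12 29 [0.52  0.131 0.12 ] [0.5435 0.1644 0.1297]
0.13 51 [0.52  0.137 0.13 ] [0.5434 0.1662 0.14  ]
0.14 57 [0.521 0.14  0.14 ] [0.5455 0.1656 0.1499]
0.15 64 [0.521 0.133 0.15 ] [0.5457 0.1615 0.157 ]
```

View pics/end.png

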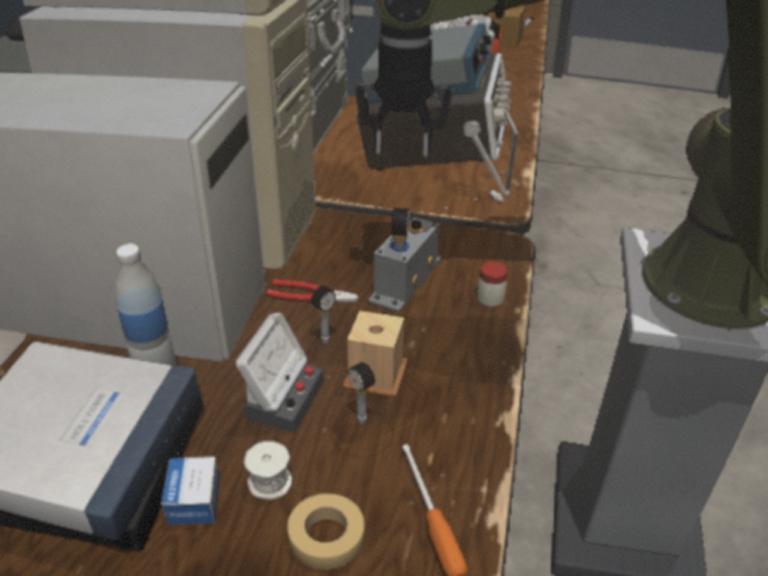

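The gauge stands upright in the port, case at (400,222), the gripper is clear of it, and the other objects have not moved.

```bash
python3 -c "
from cell import job_done;print(job_done())"
```

```text
the job is handed in; nothing more can be done
None
```

The gauge is locked upright in the blue-collar port about 62 mm deep, the upward tug lifted the collar about 2 mm, the gripper is clear, the meter, jar and cutters were not moved, and the job is handed in at about 23 s.

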